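# Clear a spring cradle and hold a round flask pressed down in it

### The arm

A 7-joint arm with a two-finger parallel gripper is mounted at the origin on the work surface. World frame = base frame: x ahead of the robot, y to its left, z up, the work surface at z = 0. Lengths are in m, angles in rad, forces in N, time in s.
With the tool pointing down it reaches from about 0.425 to 0.875 m from the base axis. Payload 4.7 kg.
Tool frame: the origin (TCP) lies between the finger pads; the fingertips stand 8 mm ahead of it and the grasp point (between the pads) lies 11 mm behind it; z points along the fingers, y is the direction in which the jaws open and shut (so a half turn about z gives the same grasp; the last joint's range is limited). The gripper opens to 87 mm and grips with 3 to 60 N. Pads are 19 mm wide; open, the fingers measure 117 mm over their backs; the gripper's body (75 mm by 190 mm) begins 51 mm behind the grasp point.
Start: joints at [1.177, 0.321, -0.07, 1.45, 0.023, 1.371, -0.057], TCP at [0.258, -0.597, 0.231] pointing down, gripper open.
Joint ranges: [-2.86, 2.86], [-0.3, 2.09], [-1.38, 1.24], [0.06, 2.45], [-1.56, 4.7], [0.09, 2.05], [-2.69, 2.69]. Speed limits (rad/s): [2.57, 2.57, 3.14, 3.14, 3.14, 3.14, 3.14].

### API

Orientations are given as a rotation vector (axis times angle).
In Python, from bench import ctrl, optics, ticket gives the robot as it stands.
- The arm moves only by the tool play_rows, never from a script. Its argument "motion" is a list of rows, each a list of 5 numbers: the closure, from 0 (fully open) to 1 (shut), then the shift along the tool's x, y, z in cm, then the turn about the tool's z in rad. In form: [[jaw, tx, ty, tz, spin], ...]. A call has 1 to 20 rows; each row shifts and turns the commanded pose from where the row before left it, along the tool's axes as they then stand; what a row does not reach is not made up. A row lasts 1/8 s, in which the tool goes at most 62.5 mm and 10.7 degrees, less where a joint would pass 70% of its speed; a pose out of reach is approached as far as the arm can. A call is refused whole if a number of a shift passes 6.25 or a number of a turn 0.188, either way. A call with a gripper value outside its range is refused whole. The fingers move at their own pace and stop on an object; "force" is the grip in N (left out, the last holds). Time passes only in rows, so rows that do not move let the fingers close. It gives the time, the measured TCP pose, the force and the opening at its end, in the units of the state.
- ctrl.get_state(): the state, without advancing time (a new reading comes with each control period).
- optics.get_image(name): name is "scene" or "top"; returns the picture (384x512x3 uint8, red, green, blue); there is no depth.
- optics.calibration(name): a dict with "K" (3x3 intrinsics, pixels), "distortion" ([k1, k2, p1, p2, k3] as OpenCV has them; the pictures are not rectified), "pose" (4x4, takes a point from camera to world coordinates). Camera axes: x right, y down, z forward; pixel columns grow to the right and rows downward; lengths in m; the calibration is good to about 2 mm. A picture is of the moment at which its call begins. calibration takes no time and is no camera call.
- ticket.close_job(): hands the job in, once; it reports no verdict.
The state is a dict: "time": time; "joint_positions": joint angles; "qd": joint speeds; "joint_torque": joint torques, N m; "position": TCP position; "tool_rot": TCP orientation; "ft_force": force on the tool from outside, world axes, zero at the start; "torque": the same for the moment, N m; "grip_width": opening from 0.0 (shut) to 1.0 (fully open).
Only numpy, scipy, OpenCV 4.12 (cv2) and the standard library are available. Lean on these libraries where they do the work, as an engineer would, in place of code of your own. Each camera call takes 0.05 s, during which the arm holds its last target.

### The job

Lift the brass check mass off the blue spring cradle and set it down upright in the white tray, so that the cradle rises to its top; then move the amber round flask from its cork ring into the cradle, upright, and gently press it down until the cradle's black pointer lies in the middle of the red band on the gauge. Finish while still holding the flask pressed down there, as if someone were about to close a retaining clip: do not let go or let it rise. Do not drop the mass or the flask, press on the flask and not on the cradle itself, and leave the other bottles, glassware and tools where they stand.

Things in the scene. Friction and masses are not known exactly. Their poses are not given: they have to be found in the camera images.
- stand: Fixed cradle stand: grey base 110 (x) by 170 (y) by 12 mm; origin at its underside's centre, z up. Steel posts with springs at y = +-70 mm, 107 mm tall, either side of the ring. At x = +62 mm an upright white gauge plate, 34 mm wide, 99 mm high, with a red band on both faces, 59 to 69 mm above the work surface, and a black line at 84 mm (pointer height, unloaded). Place and yaw vary.
- ring_top (a point): Centre of the top of the blue cradle ring (outer diameter 84, inner 60, of 12 mm round bar), on the stand's centre line, 90 mm above the work surface when unloaded, sinking as it is pressed; z up. Its black pointer, 6 mm below the ring's top, runs to the gauge plate. When the flask is seated, the flask's origin lies about 17.5 mm below this point.
- cradle (a joint): How far the ring is pressed down, m: 0 at its top, 0.032 at its bottom stop; the red band is 0.015 to 0.025, its middle 0.020. The spring pushes up with about 2 N at 0 (net of the ring's weight) plus 0.45 N per mm, so about 11 N at the middle of the band, and always rises again when let go. At the start the check mass holds it down some 6 to 12 mm.
- check_mass: Brass check mass, 0.5 to 0.75 kg, standing on the cradle ring at the start; origin at the centre of its underside, z up. From below: spigot 54 mm diameter, 8 mm high (it sits inside the ring), disc 76 mm diameter from 8 to 20 mm, grip cylinder 26 mm diameter from 20 to 56 mm (top). On the cradle its origin lies 8 mm below the ring's top.
- tray_in (a point): Centre of the inner floor of the fixed low white tray, 5 mm above the work surface; inside 120 by 120 mm, walls 5 mm thick, rim 18 mm above the work surface. Place and yaw vary.
- flask: Amber round-bottomed flask with green stopper, 0.15 to 0.3 kg; origin at the lowest point of the ball, z up along the neck. Ball 80 mm diameter (centre 40 mm up), neck 24 mm diameter from about 78 to 128 mm, lip 30 mm diameter to 132 mm, stopper 26 mm diameter to 145 mm. At the start it stands upright in the cork ring, its origin about 4 mm above the work surface.
- cork_ring: Fixed cork ring that the flask rests in at the start: round section, outer diameter 100, inner 56, 22 mm high; origin at the centre of its underside. Its place varies.
- wash_bottle_a: Bystander: white wash bottle with blue cap and bent spout, 60 mm diameter, 165 mm tall; origin at the centre of its underside.
- wash_bottle_b: Bystander: a second white wash bottle like the first.
- beaker: Bystander: glass beaker, 64 mm diameter, 75 mm tall; origin at the centre of its underside.
- volumetric_flask: Bystander: small green glass flask with tapered body, 54 mm diameter, 135 mm tall; origin at the centre of its underside.
- pipette_filler: Bystander: green pipette filler lying flat, about 150 by 22 by 20 mm; origin under its body, long along its x.
- lab_spatula: Bystander: steel laboratory spatula lying flat, 185 by 14 by 5 mm, long along its x; origin at its underside.
Things that resemble listed ones, but are neither listed nor needed, are in the scene too. There is more than one size of the check_mass; the one meant has the size given above.

How it is judged:
By the outcome, as a careful person would: the job done as asked, in the order asked, and still so for the second after the job is handed in, while the arm keeps its last pose, push and grip.
It also fails if it takes over 58 s, if anything falls off the work surface, if the arm or the gripper's body presses on something with over 40 N, if the wrist force passes 120 N, or if a joint passes its speed limit or range.

## Working session

There is one attempt and no reset: what is moved stays moved. The work goes in short steps, Python scripts to look and compute and a tool call to move; the robot and the scene stay as the last step left them, time stands still between calls to the robot, and variables do not carry over. Pictures are saved under pics/ and viewed, and the job is handed in when it is done.

Besides the shell and the picture viewer there is one more tool, called after ">>>" as name(argument=value, ...), one argument or row to a line, values as JSON. play_rows: Moves the arm, as the interface text tells. Its arguments: {"type":"object","properties":{"motion":{"type":"array"},"force":{"type":"number"}},"required":["motion"]}

```bash
ls; mkdir -p pics; python3 - <<'E'
from bench import ctrl, optics
import cv2,numpy as np
np.set_printoptions(precision=4,suppress=True)
print(ctrl.get_state())
for n in("scene","top"):
    im=optics.get_image(n); cv2.imwrite(f"pics/{n}0.png",im[:,:,::-1])
    c=optics.calibration(n); print(n,c)
E
```

```text
pics
{'time': 0.0, 'joint_positions': array([ 1.1771,  0.3218, -0.0701,  1.4517,  0.0226,  1.3708, -0.0569]), 'qd': array([-0.0003,  0.0003,  0.0014, -0.0011, -0.0001, -0.0012, -0.0001]), 'joint_torque': array([  0.0006, -49.1285,  -0.4033, -31.2532,  -0.0638,   0.0436,
         0.0002]), 'position': array([ 0.2575, -0.5962,  0.2294]), 'tool_rot': array([-3.0747, -0.6358,  0.0008]), 'ft_force': array([-0.1326,  0.0169,  0.119 ]), 'torque': array([-0.0209, -0.0887, -0.0278]), 'grip_width': 0.9963608275500112}
scene {'K': array([[403.9997,   0.    , 264.9822],
       [  0.    , 403.9997, 196.4515],
       [  0.    ,   0.    ,   1.    ]]), 'distortion': array([-0.1181,  0.    ,  0.    ,  0.    ,  0.    ]), 'pose': array([[-0.8454,  0.3492, -0.4041,  0.9207],
       [ 0.5339,  0.535 , -0.6547,  0.5648],
       [-0.0124, -0.7693, -0.6388,  0.6483],
       [ 0.    ,  0.    ,  0.    ,  1.    ]])}
top {'K': array([[492.6667,   0.    , 263.3066],
       [  0.    , 492.6667, 196.0203],
       [  0.    ,   0.    ,   1.    ]]), 'distortion': array([-0.1952,  0.    ,  0.    ,  0.    ,  0.    ]), 'pose': array([[-0.0231, -0.9801,  0.1969,  0.3611],
       [-0.9996,  0.0257,  0.0109, -0.0006],
       [-0.0158, -0.1966, -0.9804,  1.1388],
       [ 0.    ,  0.    ,  0.    ,  1.    ]])}
```

View pics/scene0.png

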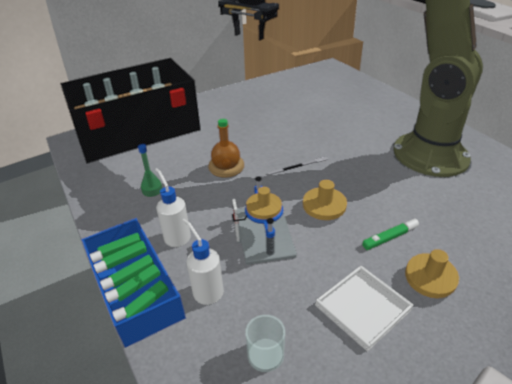

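View pics/top0.png

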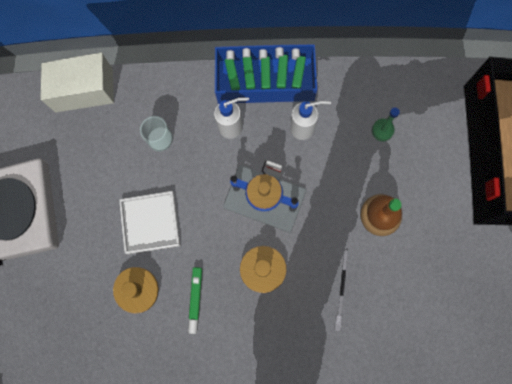

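In the scene view the brass masses are at (264,202), on the blue cradle, and at (326,200) and (432,272), both on the table. In the top view they are at (264,190), (263,268) and (136,290). The one on the cradle fits the text, because the other two are larger and stand on the table. The flask is at about (225,155) in the scene view and (384,213) in the top view. The tray is at (364,305) and (150,221). I'll confirm this in enlarged crops.

```bash
cat > h.py <<'E'
from bench import ctrl, optics
import cv2,numpy as np
np.set_printoptions(precision=4,suppress=True)
CAL={n:optics.calibration(n) for n in("scene","top")}
def ray(n,uv):
    c=CAL[n]; p=cv2.undistortPoints(np.array([[uv]],float),c["K"],np.array(c["distortion"],float))[0,0]
    T=c["pose"]; d=T[:3,:3]@np.array([p[0],p[1],1.]); return T[:3,3],d/np.linalg.norm(d)
def onz(n,uv,z):
    o,d=ray(n,uv); return o+d*(z-o[2])/d[2]
def tri(a,b):
    o1,d1=ray("scene",a);o2,d2=ray("top",b)
    A=np.c_[d1,-d2]; s=np.linalg.lstsq(A,o2-o1,rcond=None)[0]
    p,q=o1+s[0]*d1,o2+s[1]*d2
    return (p+q)/2,np.linalg.norm(p-q)
def proj(n,P):
    c=CAL[n];T=np.linalg.inv(c["pose"]); r=cv2.Rodrigues(T[:3,:3])[0]
    return cv2.projectPoints(np.array([P],float),r,T[:3,3],c["K"],np.array(c["distortion"],float))[0][0,0]
def crop(im,x0,x1,y0,y1,s,f):
    cv2.imwrite(f,cv2.resize(im[y0:y1,x0:x1,::-1],None,fx=s,fy=s,interpolation=cv2.INTER_CUBIC))
E
python3 - <<'E'
from h import *
S=cv2.imread("pics/scene0.png")[:,:,::-1];T=cv2.imread("pics/top0.png")[:,:,::-1]
a=cv2.resize(S[165:265,205:305],None,fx=4,fy=4,interpolation=2);b=cv2.resize(T[145:245,215:315],None,fx=4,fy=4,interpolation=2)
cv2.imwrite("pics/c1.png",np.hstack([a,b])[:,:,::-1])
a=cv2.resize(S[110:190,185:265],None,fx=5,fy=5,interpolation=2);b=cv2.resize(T[175:255,345:425],None,fx=5,fy=5,interpolation=2)
cv2.imwrite("pics/c2.png",np.hstack([a,b])[:,:,::-1])
E
```

```text
(no output)
```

View pics/c1.png

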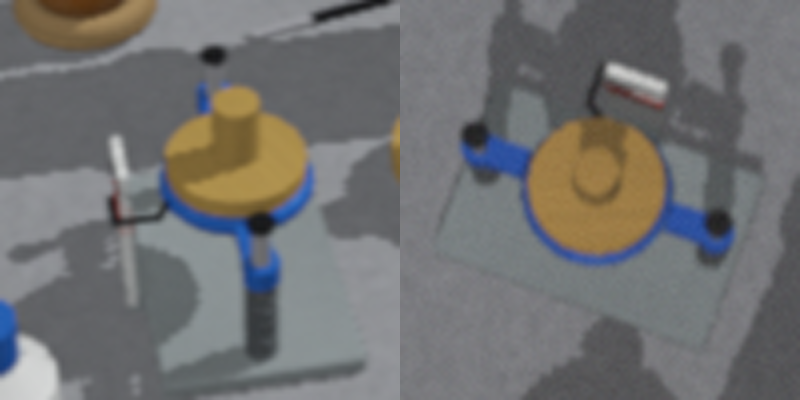

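View pics/c2.png

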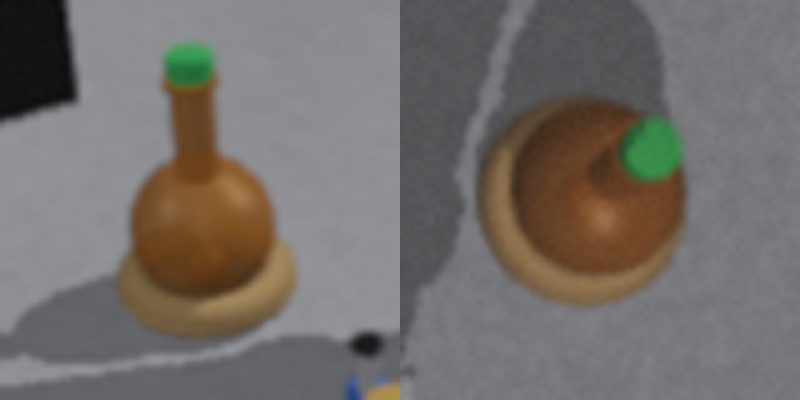

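The crops show the mass on the cradle ring, with its grip top at scene (264,190) and top (264,188). The flask's stopper top is at scene (222,120) and top (395,205). The posts show as black caps. Next I triangulate.

```bash
cat > m.py <<'E'
from h import *
def s(c,x0,y0,f): return ((c[0]+.5)/f-.5+x0,(c[1]+.5)/f-.5+y0)
print("grip top",tri(s((237,102),205,165,4),s((196,172),215,145,4)))
print("disc top in top/scene", tri(s((235,160),205,165,4),s((196,186),215,145,4)))
P1=tri(s((261,222),205,165,4),s((75,132),215,145,4));P2=tri(s((213,55),205,165,4),s((318,222),215,145,4))
print("posts",P1,P2,(P1[0]+P2[0])/2,np.linalg.norm((P1[0]-P2[0])[:2]))
d=(P1[0]-P2[0])[:2];print("stand yaw",np.degrees(np.arctan2(d[1],d[0]))-90)
print("stopper",tri(s((189,50),185,110,5),s((253,150),345,175,5)))
T=cv2.imread("pics/top0.png")
hsv=cv2.cvtColor(T,cv2.COLOR_BGR2HSV)
# tray
m=((hsv[:,:,2]>140)&(hsv[:,:,1]<40)).astype(np.uint8)*255
n,l,st,ce=cv2.connectedComponentsWithStats(m)
for i in range(1,n):
    if st[i,4]>800: 
        r=cv2.minAreaRect(np.argwhere(l==i)[:,::-1].astype(np.float32)); print(st[i],ce[i],r)
        if abs(ce[i][0]-150)<25:
            b=cv2.boxPoints(r); W=np.array([onz("top",p,.018) for p in b]); print("tray",W,W.mean(0),np.linalg.norm(W-np.roll(W,1,0),axis=1))
for nm,lo,hi in(("green",(45,80,40),(80,255,255)),("brown",(3,100,40),(14,255,255)),("brass",(15,110,60),(25,255,255))):
    m=cv2.inRange(hsv,lo,hi);n,l,st,ce=cv2.connectedComponentsWithStats(m)
    for i in range(1,n):
        if st[i,4]>60: print(nm,st[i],ce[i],onz("top",ce[i],0.03))
for p in [(264,190),(263,268),(136,290)]:pass
print(onz("top",(228,120),.165),onz("top",(304,110),.165),onz("top",(153,135),.04),onz("top",(383,130),.0))
E
python3 m.py
```

```text
grip top (array([0.5818, 0.0101, 0.1259]), np.float64(0.001825623592102914))
disc top in top/scene (array([0.5831, 0.0103, 0.0869]), np.float64(0.0005061879554299268))
posts (array([0.6096, 0.0753, 0.1066]), np.float64(0.002524231005086848)) (array([ 0.5574, -0.0542,  0.1054]), np.float64(0.0016133503934884965)) [0.5835 0.0105 0.106 ] 0.13964526157673093
stand yaw -21.966883021774052
stopper (array([ 0.5342, -0.2605,  0.1511]), np.float64(0.0004537576588116732))
[  40   52   72   60 3198] [73.0488 82.7398] ((72.5179443359375, 83.30037689208984), (52.31529235839844, 69.54277801513672), 79.87532806396484)
[   0  160   51   99 2068] [ 28.8603 213.6949] ((20.050472259521484, 208.75393676757812), (93.72757720947266, 51.3118782043457), 83.1572265625)
[ 119  191   61   64 3016] [149.0007 222.4068] ((148.0899200439453, 222.56524658203125), (56.09007263183594, 57.234764099121094), 80.96051788330078)
tray [[0.5874 0.3628 0.018 ]
 [0.6054 0.2261 0.018 ]
 [0.4747 0.2042 0.018 ]
 [0.4558 0.3376 0.018 ]] [0.5308 0.2827 0.018 ] [0.134  0.1378 0.1326 0.1348]
green [277  55  11  33 268] [281.9067  71
[... 389 characters left out ...]
0.03  ]
green [389 199  12  12 121] [394.6777 204.5124] [ 0.5559 -0.2914  0.03  ]
green [189 267  13  53 458] [195.0459 293.9258] [0.3645 0.1696 0.03  ]
brown [367 195  35  35 800] [382.3725 213.4338] [ 0.5359 -0.2609  0.03  ]
brass [ 495   80   17  131 1270] [505.6213 133.5362] [ 0.7261 -0.5926  0.03  ]
brass [248 175  33  33 858] [263.7063 190.8497] [0.5959 0.0105 0.03  ]
brass [362 201  38  34 277] [373.6065 222.6643] [ 0.5151 -0.239   0.03  ]
brass [ 240  246   46   47 1663] [262.6332 268.9363] [0.4174 0.0171 0.03  ]
brass [ 113  268   45   45 1593] [135.2819 289.7351] [0.3749 0.3068 0.03  ]
[0.7211 0.0804 0.165 ] [ 0.7389 -0.0796  0.165 ] [0.7364 0.27   0.04  ] [ 0.7472 -0.2852  0.    ]
```

```bash
cat > g.py <<'E'
from h import *
from scipy.spatial.transform import Rotation as Ro
import sys
def go(P):
    s=ctrl.get_state();R=Ro.from_rotvec(s["tool_rot"]).as_matrix()
    print("pos",s["position"],"t",s["time"],"f",s["ft_force"],"w",s["grip_width"]*87)
    print("R",R.round(3).tolist()); print("cm tool",R.T@(np.array(P)-s["position"])*100)
if __name__=="__main__": go([float(v) for v in sys.argv[1:4]])
E
python3 g.py .5833 .0105 .21
```

```text
pos [ 0.2576 -0.5963  0.2296] t 0.1 f [ 0.7257 -0.3555  0.0325] w 86.99671222243748
R [[0.918, 0.397, -0.001], [0.397, -0.918, 0.002], [-0.0, -0.002, -1.0]]
cm tool [ 53.9678 -42.7771   2.0238]
```

>>> play_rows(
  motion=[
    [0.35,1.5,-1.2,0,0],
    [0.35,3.0,-2.4,0,0],
    [0.35,3.5,-2.8,0,0],
    [0.35,3.5,-2.8,0,0],
    [0.35,3.5,-2.8,0,0],
    [0.35,3.5,-2.8,0.2,0],
    [0.35,3.5,-2.8,0.2,0],
    [0.35,3.5,-2.8,0.2,0],
    [0.35,3.5,-2.8,0.2,0],
    [0.35,3.5,-2.8,0.2,0],
    [0.35,3.5,-2.8,0.2,0],
    [0.35,3.5,-2.8,0.2,0],
    [0.35,3.5,-2.8,0.2,0],
    [0.35,3.5,-2.8,0.2,0],
    [0.35,3.5,-2.8,0.2,0],
    [0.35,3.0,-2.0,0,0],
    [0.35,1.0,-0.8,0,0],
    [0.35,0.9,0,0,0],
    [0.35,0,0,0,0],
  ],
  force=25,
)

```text
time: 2.48
position: [0.592, 0.0127, 0.2104]
tool_rot: [3.076, 0.634, -0.001]
ft_force: [0.3, 0.0, 0.6]
grip_width: 0.651
```

```bash
python3 g.py .5833 .0105 .104
```

```text
pos [0.592  0.0127 0.2104] t 2.475 f [0.2899 0.0323 0.6169] w 56.596635283794214
R [[0.919, 0.395, -0.0], [0.395, -0.919, -0.001], [-0.001, 0.001, -1.0]]
cm tool [-0.8762 -0.1456 10.6387]
```

>>> play_rows(
  motion=[
    [0.35,-0.4,-0.1,1.0,0],
    [0.35,-0.48,-0.05,2.0,0],
    [0.35,0,0,2.0,0],
    [0.35,0,0,1.0,0],
    [0.35,0,0,0,0],
  ],
)

```text
time: 3.1
position: [0.5827, 0.0116, 0.1495]
tool_rot: [-3.076, -0.636, 0.003]
ft_force: [-0.1, -0.6, 0.3]
grip_width: 0.649
```

```bash
python3 g.py .5833 .0105 .104; python3 - <<'E'
from h import *
a=[cv2.resize(i,None,fx=4,fy=4,interpolation=2) for i in (optics.get_image("scene")[120:250,205:305],optics.get_image("top")[125:255,215:315])]
cv2.imwrite("pics/c3.png",np.hstack(a)[:,:,::-1])
E
```

```text
pos [0.5827 0.0116 0.1495] t 3.1 f [-0.0718 -0.6249  0.257 ] w 56.48296372717149
R [[0.918, 0.396, -0.002], [0.396, -0.918, 0.0], [-0.002, -0.001, -1.0]]
cm tool [0.0156 0.1235 4.5508]
```

View pics/c3.png

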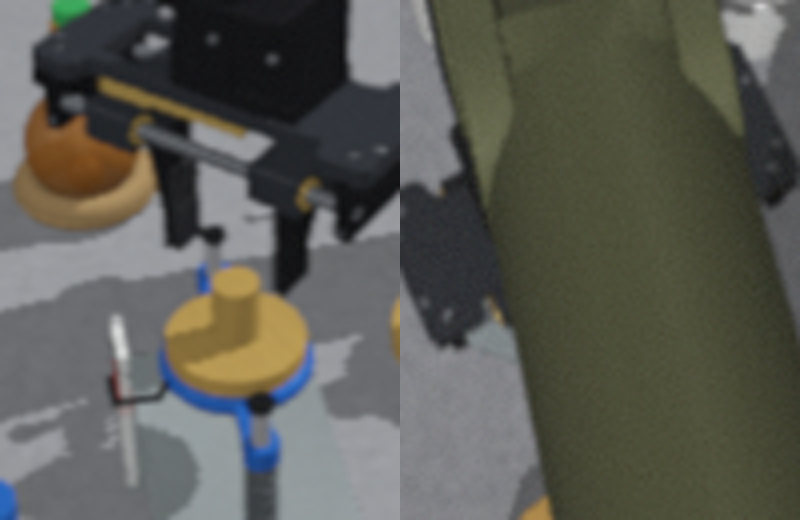

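The scene view shows the open fingers at crop (180,240) and (290,290), centred over the grip at (237,280). I'll descend and close.

>>> play_rows(
  motion=[
    [0.35,0,0.1,1.2,0],
    [0.35,0,0,1.3,0],
    [0.35,0,0,1.2,0],
    [0.35,0,0,0.7,0],
    [0.35,0,0,0,0],
    [1,0,0,0,0],
    [1,0,0,0,0],
    [1,0,0,0,0],
    [1,0,0,0,0],
    [1,0,0,0,0],
  ],
  force=35,
)

```text
time: 4.45
position: [0.5839, 0.0106, 0.1067]
tool_rot: [3.076, 0.636, 0.001]
ft_force: [0.3, -0.1, -0.7]
grip_width: 0.291
```

```bash
python3 g.py .531 .283 .2; python3 - <<'E'
from h import *
crop(optics.get_image("scene"),205,305,120,250,4,"pics/c4.png")
E
```

```text
pos [0.5839 0.0106 0.1067] t 4.45 f [ 0.2987 -0.1198 -0.6589] w 25.31718334438856
R [[0.918, 0.396, 0.001], [0.396, -0.918, -0.0], [0.0, 0.001, -1.0]]
cm tool [  5.9418 -27.102   -9.3461]
```

View pics/c4.png

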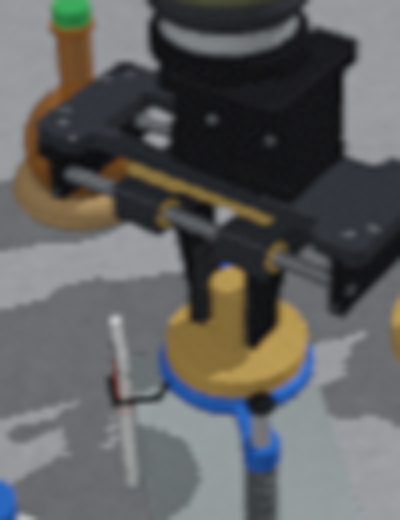

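The fingers are closed on the grip at 25–26 mm opening. I'll lift.

>>> play_rows(
  motion=[
    [1,0,0,-0.3,0],
    [1,0,0,-0.7,0],
    [1,0,0,-1.2,0],
    [1,0,0,-1.5,0],
    [1,0,0,-1.5,0],
    [1,0,0,-1.5,0],
    [1,0,0,-1.0,0],
    [1,0,0,-0.5,0],
    [1,0,0,0,0],
  ],
  force=45,
)

```text
time: 5.62
position: [0.5838, 0.0109, 0.1887]
tool_rot: [3.076, 0.636, 0.0]
ft_force: [-0.3, -0.5, -7.4]
grip_width: 0.288
```

```bash
python3 g.py .531 .283 .18; python3 - <<'E'
from h import *
crop(optics.get_image("scene"),205,305,100,250,4,"pics/c5.png")
E
```

```text
pos [0.5838 0.0109 0.1887] t 5.625 f [-0.3435 -0.4823 -7.3758] w 25.063959146084173
R [[0.918, 0.397, 0.0], [0.397, -0.918, -0.0], [0.0, 0.0, -1.0]]
cm tool [  5.9471 -27.0749   0.865 ]
```

View pics/c5.png

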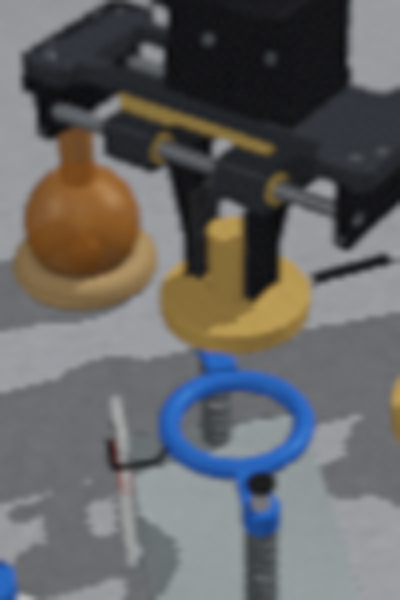

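The mass hangs upright (7.4 N, about 0.72 kg) and the cradle has risen. Next, the tray.

>>> play_rows(
  motion=[
    [1,0.2,-1.0,0,0],
    [1,0.4,-2.0,0,0],
    [1,0.65,-3.0,0,0],
    [1,0.8,-3.6,0,0],
    [1,0.8,-3.6,0,0],
    [1,0.8,-3.6,0,0],
    [1,0.8,-3.6,0,0],
    [1,0.6,-3.0,0,0],
    [1,0.5,-2.0,0,0],
    [1,0.3,-1.2,0,0],
    [1,0.1,-0.4,0,0],
    [1,0,0,0,0],
    [1,0,0,0,0],
  ],
)

```text
time: 7.3
position: [0.5318, 0.281, 0.1884]
tool_rot: [3.076, 0.633, -0.0]
ft_force: [0.6, -0.0, -7.1]
grip_width: 0.286
```

```bash
python3 g.py .531 .283 .044; python3 - <<'E'
from h import *
crop(optics.get_image("scene"),280,460,170,370,3,"pics/c6.png")
crop(optics.get_image("top"),220,310,145,245,5,"pics/c6b.png")
E
```

```text
pos [0.5318 0.281  0.1884] t 7.3 f [ 0.5604 -0.0109 -7.1108] w 24.913828261166802
R [[0.919, 0.395, 0.0], [0.395, -0.919, -0.001], [-0.0, 0.001, -1.0]]
cm tool [ 0.013  -0.2284 14.4365]
```

View pics/c6.png

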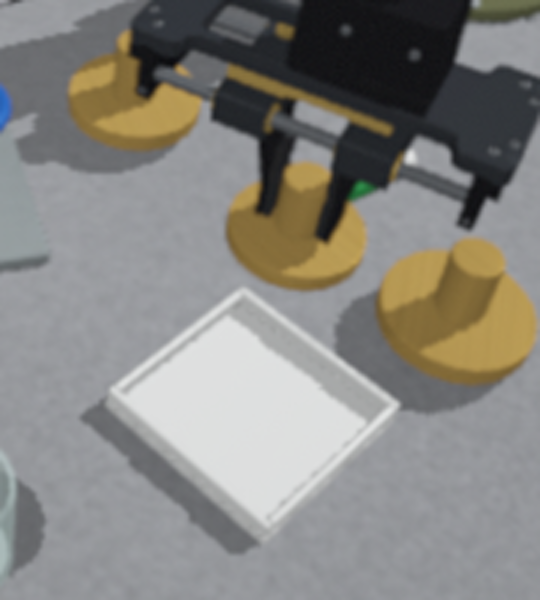

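View pics/c6b.png

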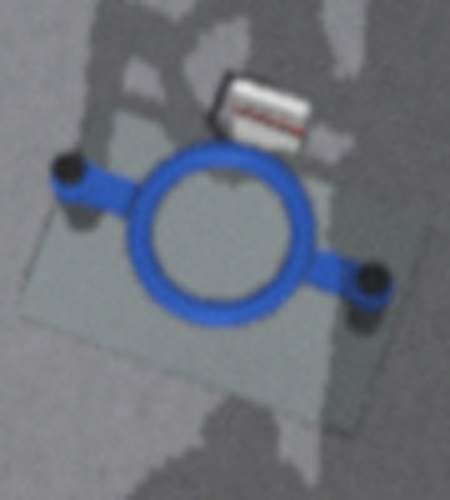

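The tray is clear under the mass, with its rim corners at scene crop (243,290), (400,405), (265,540) and (110,392). The free ring is centred at top crop (222,234).

```bash
python3 - <<'E'
from h import *
s=lambda c,x0,y0,f:((c[0]+.5)/f-.5+x0,(c[1]+.5)/f-.5+y0)
W=np.array([onz("scene",s(c,280,170,3),.018) for c in [(243,290),(400,405),(265,537),(112,392)]]);print(W,W.mean(0))
print("ring",onz("top",s((222,234),220,145,5),.084),tri(s((237,422),205,100,4),s((222,234),220,145,5)))
P1=onz("top",s((68,165),220,145,5),.107);P2=onz("top",s((373,280),220,145,5),.107);print(P1,P2,(P1+P2)/2)
E
```

```text
[[0.4778 0.2129 0.018 ]
 [0.4592 0.3386 0.018 ]
 [0.5918 0.3581 0.018 ]
 [0.6031 0.23   0.018 ]] [0.533  0.2849 0.018 ]
ring [0.5833 0.0094 0.084 ] (array([0.5823, 0.0099, 0.085 ]), np.float64(0.0017654186744765106))
[0.6106 0.0748 0.107 ] [ 0.5567 -0.0548  0.107 ] [0.5836 0.01   0.107 ]
```

>>> play_rows(
  motion=[
    [1,0,-0.1,1.0,0],
    [1,0,-0.1,2.0,0],
    [1,0,0,2.5,0],
    [1,0,0,2.5,0],
    [1,0,0,2.5,0],
    [1,0,0,1.5,0],
    [1,0,0,1.0,0],
    [1,0,0,0.5,0],
    [1,0,0,0,0],
  ],
)

```text
time: 8.52
position: [0.5306, 0.2843, 0.0537]
tool_rot: [-3.076, -0.636, -0.0]
ft_force: [0.3, 0.1, -7.7]
grip_width: 0.29
```

>>> play_rows(
  motion=[
    [1,0,0,0.4,0],
    [1,0,0,0.2,0],
    [1,0,0,0.1,0],
    [1,0,0,0,0],
  ],
)

```text
time: 9.02
position: [0.5305, 0.2841, 0.0465]
tool_rot: [3.076, 0.636, -0.0]
ft_force: [-0.0, 0.3, -7.0]
grip_width: 0.289
```

>>> play_rows(
  motion=[
    [1,0,0,0.2,0],
    [1,0,0,0.1,0],
    [1,0,0,0,0],
  ],
)

```text
time: 9.4
position: [0.5304, 0.2841, 0.0434]
tool_rot: [3.076, 0.636, -0.0]
ft_force: [0.3, 0.1, -6.0]
grip_width: 0.29
```

>>> play_rows(
  motion=[
    [1,0,0,0.1,0],
    [1,0,0,0.1,0],
    [1,0,0,0,0],
  ],
)

```text
time: 9.78
position: [0.5304, 0.2841, 0.0414]
tool_rot: [3.076, 0.636, -0.0]
ft_force: [-1.0, 0.0, -7.3]
grip_width: 0.286
```

>>> play_rows(
  motion=[
    [1,0,0,0.1,0],
    [1,0,0,0.1,0],
    [1,0,0,0,0],
  ],
)

```text
time: 10.15
position: [0.5306, 0.2843, 0.0407]
tool_rot: [3.076, 0.636, 0.001]
ft_force: [-3.9, -3.4, 6.3]
grip_width: 0.291
```

```bash
python3 - <<'E'
from h import *
crop(optics.get_image("scene"),280,460,170,370,3,"pics/c7.png")
E
```

```text
(no output)
```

View pics/c7.png

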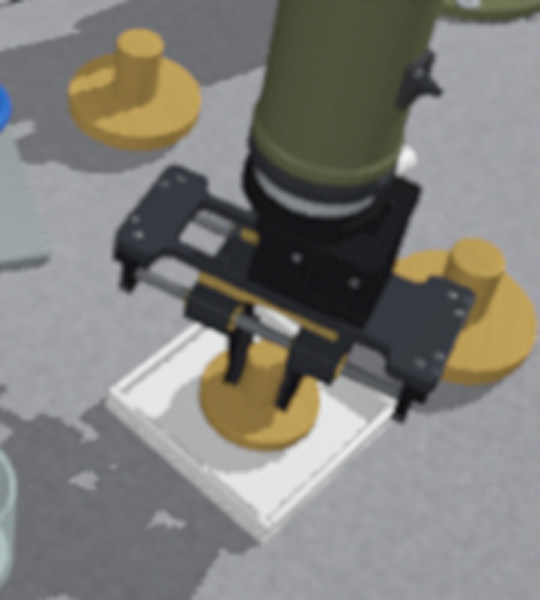

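The mass is down on the tray floor, about centred at crop (260,400), and the force has changed sign. I'll release and rise.

>>> play_rows(
  motion=[
    [1,0,0,-0.1,0],
    [0.5,0,0,0,0],
    [0.35,0,0,0,0],
    [0.35,0,0,0,0],
    [0.35,0,0,-1.0,0],
    [0.35,0,0,-2.0,0],
    [0.35,0,0,-3.0,0],
    [0.35,0,0,-4.0,0],
    [0.35,0,0,-4.0,0],
    [0.35,0,0,-3.0,0],
    [0.35,0,0,-1.5,0],
    [0.35,0,0,0,0],
  ],
)

```text
time: 11.7
position: [0.5309, 0.2846, 0.2269]
tool_rot: [-3.076, -0.636, -0.004]
ft_force: [-0.6, 1.1, -0.5]
grip_width: 0.651
```

```bash
python3 g.py .534 -.261 .21; python3 - <<'E'
from h import *
im=optics.get_image("scene");cv2.imwrite("pics/s8.png",im[:,:,::-1])
E
```

```text
pos [0.5309 0.2846 0.2269] t 11.7 f [-0.6444  1.1321 -0.5051] w 56.63334356241536
R [[0.918, 0.397, 0.002], [0.397, -0.918, 0.001], [0.002, 0.0, -1.0]]
cm tool [-21.359   50.2052   1.6512]
```

View pics/s8.png

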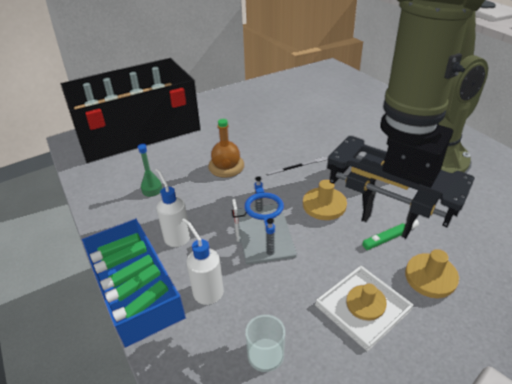

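The mass stands upright in the tray at (367,300), and the ring is at its top. I'll cross-check the flask axis from the ball.

```bash
python3 - <<'E'
from h import *
s=lambda c,x0,y0,f:((c[0]+.5)/f-.5+x0,(c[1]+.5)/f-.5+y0)
print(tri(s((203,224),185,110,5),s((200,186),345,175,5)), onz("top",s((200,186),345,175,5),.044))
print("stopper top", tri(s((189,50),185,110,5),s((253,150),345,175,5)), onz("top",s((253,150),345,175,5),.149))
E
```

```text
(array([ 0.5357, -0.2616,  0.0459]), np.float64(0.0030558596879599583)) [ 0.5373 -0.263   0.044 ]
stopper top (array([ 0.5342, -0.2605,  0.1511]), np.float64(0.0004537576588116732)) [ 0.5348 -0.2612  0.149 ]
```

>>> play_rows(
  motion=[
    [0.35,-0.5,1.2,0,0],
    [0.35,-1.0,2.5,0,0],
    [0.35,-1.6,3.75,0,0],
    [0.35,-1.6,3.75,0,0],
    [0.35,-1.6,3.75,0,0],
    [0.35,-1.6,3.75,0,0],
    [0.35,-1.6,3.75,0,0],
    [0.35,-1.6,3.75,0,0],
    [0.35,-1.6,3.75,0,0],
    [0.35,-1.6,3.75,0,0],
    [0.35,-1.6,3.75,0,0],
    [0.35,-1.6,3.75,0,0],
    [0.35,-1.6,3.75,0,0],
    [0.35,-1.2,2.8,0,0],
    [0.35,-0.8,1.8,0,0],
    [0.35,-0.3,0.6,0,0],
    [0.35,0,0,0,0],
  ],
)

```text
time: 13.88
position: [0.5328, -0.2604, 0.2252]
tool_rot: [-3.075, -0.637, 0.0]
ft_force: [1.2, 0.8, 0.4]
grip_width: 0.65
```

```bash
python3 g.py .534 -.261 .097; python3 - <<'E'
from h import *
crop(optics.get_image("scene"),175,305,60,200,4,"pics/c9.png")
E
```

```text
pos [ 0.5328 -0.2604  0.2252] t 13.875 f [1.175  0.7626 0.3803] w 56.56336149929908
R [[0.918, 0.397, -0.0], [0.397, -0.918, 0.001], [-0.0, -0.001, -1.0]]
cm tool [ 0.0843  0.1152 12.8203]
```

View pics/c9.png

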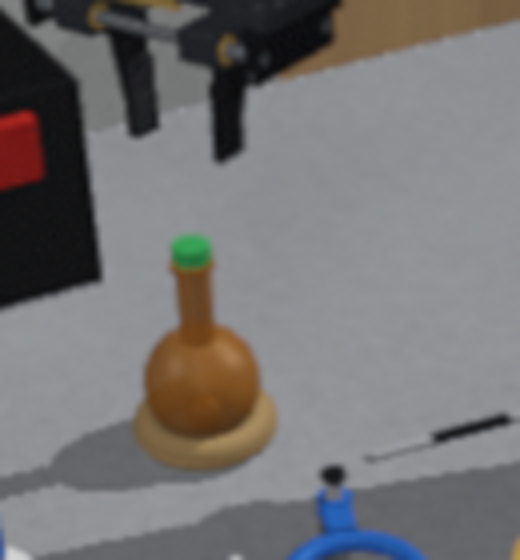

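The fingers are above the flask and stradle its stopper at crop (192,248). I'll descend to the neck and grip.

>>> play_rows(
  motion=[
    [0.35,0.1,0.1,1.5,0],
    [0.35,0.05,0.05,2.5,0],
    [0.35,0,0,2.5,0],
    [0.35,0,0,2.3,0],
    [0.35,0,0,1.8,0],
    [0.35,0,0,1.4,0],
    [0.35,0,0,0.8,0],
    [0.35,0,0,0,0],
    [0.35,0,0,0,0],
  ],
)

```text
time: 15.05
position: [0.5354, -0.2621, 0.0983]
tool_rot: [3.076, 0.636, 0.002]
ft_force: [-0.1, 0.6, -0.7]
grip_width: 0.646
```

```bash
python3 g.py .5348 -.261 .097; python3 - <<'E'
from h import *
crop(optics.get_image("scene"),175,305,60,200,4,"pics/c10.png")
E
```

```text
pos [ 0.5354 -0.2621  0.0983] t 15.05 f [-0.0932  0.5604 -0.6509] w 56.204050631049725
R [[0.918, 0.397, 0.001], [0.397, -0.918, -0.001], [0.001, 0.001, -1.0]]
cm tool [-0.0155 -0.1265  0.131 ]
```

View pics/c10.png

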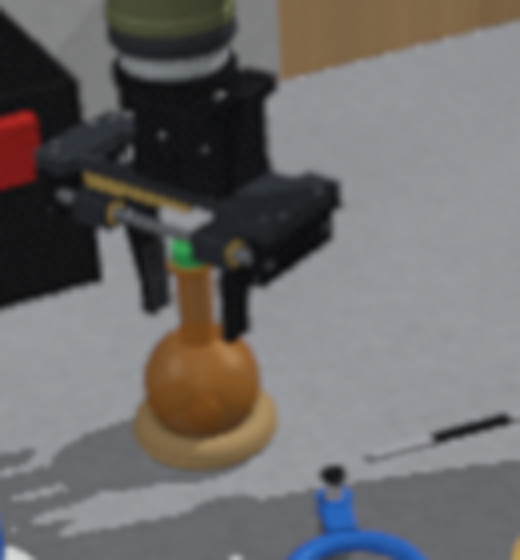

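The fingers stand on both sides of the neck, with tips at crop (155,305) and (235,335) just above the ball, and nothing touches. I'll close and lift.

>>> play_rows(
  motion=[
    [0.5,0,-0.1,0,0],
    [0.6,0,0,0,0],
    [0.7,0,0,0,0],
    [1,0,0,0,0],
    [1,0,0,0,0],
    [1,0,0,0,0],
    [1,0,0,0,0],
    [1,0,0,-0.3,0],
    [1,0,0,-0.7,0],
    [1,0,0,-1.0,0],
    [1,0,0,-1.0,0],
    [1,0,0,0,0],
  ],
  force=40,
)

```text
time: 16.6
position: [0.5353, -0.2613, 0.1291]
tool_rot: [3.075, 0.636, 0.003]
ft_force: [1.0, 0.5, -1.6]
grip_width: 0.316
```

```bash
python3 g.py .583 .010 .225; python3 - <<'E'
from h import *
crop(optics.get_image("scene"),175,305,60,200,4,"pics/c11.png")
E
```

```text
pos [ 0.5353 -0.2613  0.1291] t 16.6 f [ 0.9792  0.4722 -1.5519] w 27.511874504105556
R [[0.918, 0.396, 0.002], [0.397, -0.918, -0.001], [0.002, 0.002, -1.0]]
cm tool [ 15.1484 -22.9982  -9.6195]
```

View pics/c11.png

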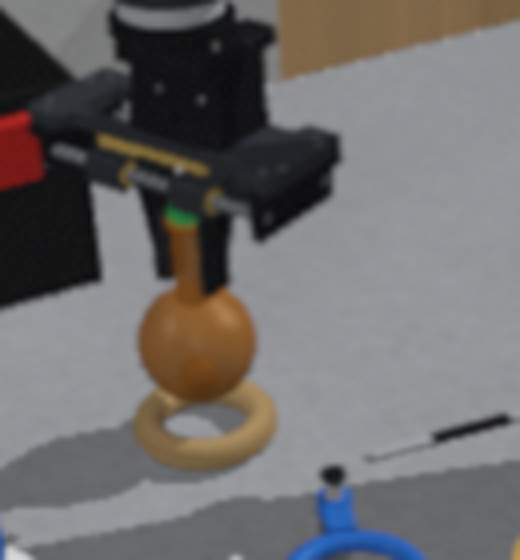

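The flask is off the ring, with its ball at crop (197,343). The width reads 27.5 mm on a 24 mm neck, so I'll check for tilt before going on.

```bash
python3 - <<'E'
from h import *
im=optics.get_image("scene");cv2.imwrite("pics/s12.png",im[:,:,::-1])
crop(im,205,245,100,165,9,"pics/c12.png")
T=optics.get_image("top");crop(T,330,440,150,260,5,"pics/c12b.png")
x,y=.5348,-.2611
# expected upright, both states
for z0 in(.004,.035):
    print([ (proj("scene",(x,y,z0+h))).round(1).tolist() for h in (40,90,105,120,132)] if 0 else [(proj("scene",(x,y,z0+h/1000))).round(1).tolist() for h in (40,90,105,120,132,145)])
# tilt estimate: amber axis
for f in("pics/scene0.png","pics/s12.png"):
    hsv=cv2.cvtColor(cv2.imread(f),cv2.COLOR_BGR2HSV); m=cv2.inRange(hsv,(3,120,40),(15,255,255)); 
    for r in range(105,175):
        c=np.where(m[r,200:250])[0]
        if len(c)>3: print(r,c.min()+200,c.max()+200,end="; ")
    print()
E
```

```text
[[225.1, 154.8], [223.7, 138.9], [223.2, 133.9], [222.8, 128.9], [222.5, 124.8], [222.1, 120.3]]
[[224.2, 145.1], [222.8, 128.6], [222.3, 123.4], [221.9, 118.2], [221.5, 113.9], [221.1, 109.3]]
129 220 226; 130 220 226; 131 220 226; 132 220 226; 133 220 226; 134 220 226; 135 220 226; 136 220 226; 137 221 226; 138 221 226; 139 221 227; 140 221 227; 141 220 228; 142 220 231; 143 218 232; 144 217 233; 145 216 235; 146 215 235; 147 214 236; 148 214 237; 149 213 237; 150 213 237; 151 212 238; 152 212 238; 153 212 238; 154 212 238; 155 212 238; 156 212 238; 157 212 239; 158 212 238; 159 212 238; 160 212 237; 161 213 237; 162 213 237; 163 214 236; 164 215 235; 165 215 234; 166 216 233; 167 218 231; 168 220 229; 
118 217 224; 119 217 224; 120 217 224; 121 217 224; 122 218 224; 123 218 224; 124 218 224; 125 218 224; 126 218 224; 127 218 224; 128 218 224; 129 219 224; 130 220 225; 131 220 225; 132 219 230; 133 217 231; 134 216 232; 135 215 234; 136 214 234; 137 213 235; 138 212 236; 139 212 236; 140 212 237; 141 211 237; 142 211 237; 143 211 237; 144 211 238; 145 211 238; 146 211 237; 147 211 237; 148 211 237; 149 211 237; 150 212 237; 151 212 236; 152 213 236; 153 213 235; 154 214 235; 155 215 234; 156 215 232; 157 217 232; 158 219 230; 159 221 228;
```

View pics/c12.png

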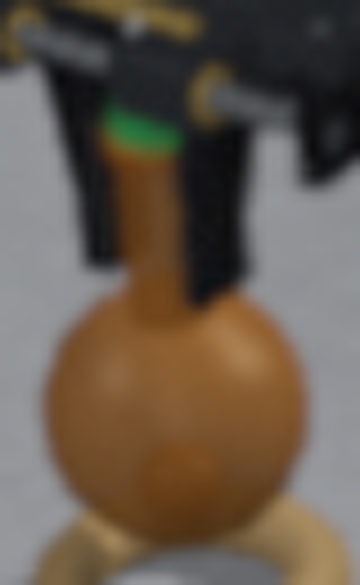

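View pics/c12b.png

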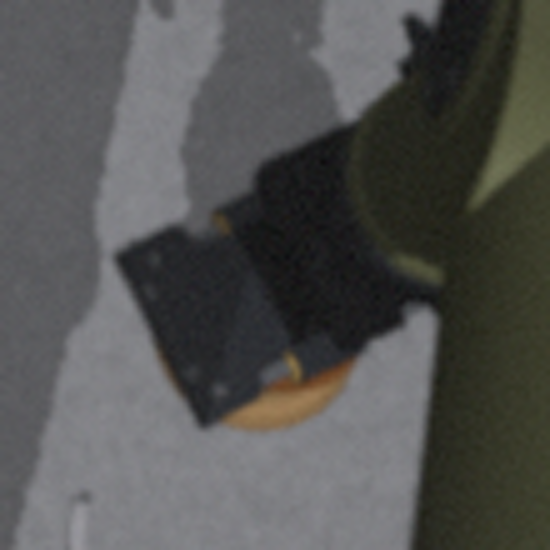

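The neck's left edge slopes about 3 px over 13 rows, where 1.3 is expected upright. With the 27.5 mm width, that means a tilt of roughly 5–7°. I'll put the flask back into the cork ring and see whether a re-grip squares it.

>>> play_rows(
  motion=[
    [1,0,0,0.8,0],
    [1,0,0,1.0,0],
    [1,0,0,0.8,0],
    [1,0,0,0.3,0],
    [1,0,0,0,0],
  ],
)

```text
time: 17.38
position: [0.5344, -0.2609, 0.0983]
tool_rot: [-3.076, -0.636, 0.0]
ft_force: [-0.0, -0.4, -1.9]
grip_width: 0.317
```

```bash
python3 g.py .5348 -.261 .097; python3 - <<'E'
from h import *
im=optics.get_image("scene")
crop(im,195,255,100,175,8,"pics/c13.png")
E
```

```text
pos [ 0.5344 -0.2609  0.0983] t 17.375 f [-0.0296 -0.3541 -1.8897] w 27.546741084274032
R [[0.918, 0.397, -0.0], [0.397, -0.918, 0.0], [-0.0, -0.0, -1.0]]
cm tool [0.0344 0.0206 0.1305]
```

View pics/c13.png

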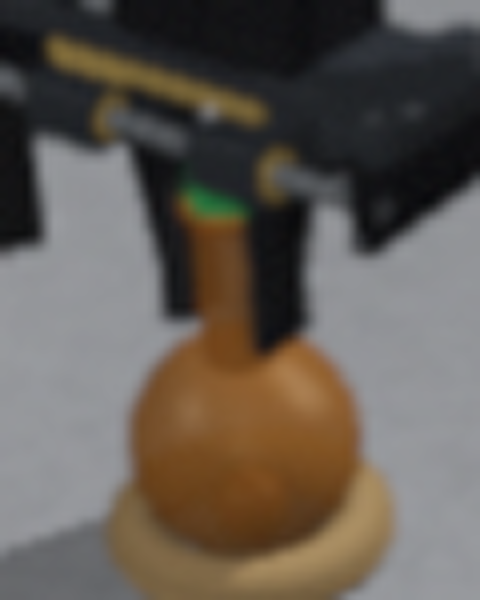

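Here the neck's left edge runs from (205,340) to (192,215), a slope of 0.10 against 0.085 for upright, so the tilt is small, about 1–2°. I'll open briefly, lower 1 mm and re-grip to see whether the width repeats.

>>> play_rows(
  motion=[
    [1,0,0,0.1,0],
    [0.55,0,0,0,0],
    [0.5,0,0,0,0],
    [0.5,0,0,0,0],
  ],
)

```text
time: 17.92
position: [0.5347, -0.261, 0.0978]
tool_rot: [3.076, 0.636, 0.001]
ft_force: [-0.0, -0.0, 0.5]
grip_width: 0.483
```

```bash
python3 g.py .5348 -.261 .097; python3 - <<'E'
from h import *
im=optics.get_image("scene")
crop(im,195,255,100,175,8,"pics/c14.png")
E
```

```text
pos [ 0.5347 -0.261   0.0978] t 17.925 f [-0.0306 -0.04    0.4683] w 42.05217235204755
R [[0.918, 0.397, 0.0], [0.397, -0.918, -0.0], [0.0, 0.0, -1.0]]
cm tool [0.0091 0.0074 0.0842]
```

View pics/c14.png

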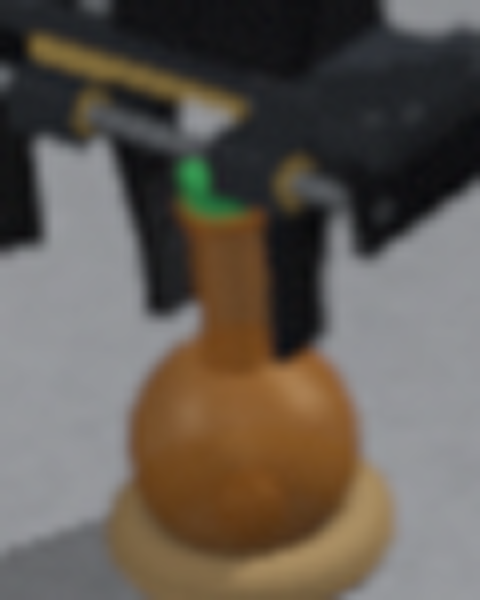

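With the neck in full view its centre runs (238,345)→(226,215), a slope of 0.092, so it stands upright. Gripping again, more gently at first.

>>> play_rows(
  motion=[
    [0.6,0,0,0,0],
    [0.65,0,0,0,0],
    [0.7,0,0,0,0],
    [0.8,0,0,0,0],
    [1,0,0,0,0],
    [1,0,0,0,0],
    [1,0,0,0,0],
    [1,0,0,0,0],
  ],
  force=20,
)

```text
time: 18.98
position: [0.5346, -0.261, 0.0976]
tool_rot: [3.076, 0.636, 0.0]
ft_force: [0.9, -0.9, -0.2]
grip_width: 0.323
```

```bash
python3 g.py .5348 -.261 .097; python3 - <<'E'
from h import *
im=optics.get_image("scene")
crop(im,195,255,100,175,8,"pics/c15.png")
E
```

```text
pos [ 0.5346 -0.261   0.0976] t 18.975 f [ 0.9331 -0.9068 -0.1805] w 28.11324833656873
R [[0.918, 0.397, 0.0], [0.397, -0.918, -0.0], [0.0, 0.0, -1.0]]
cm tool [0.0242 0.0054 0.0637]
```

View pics/c15.png

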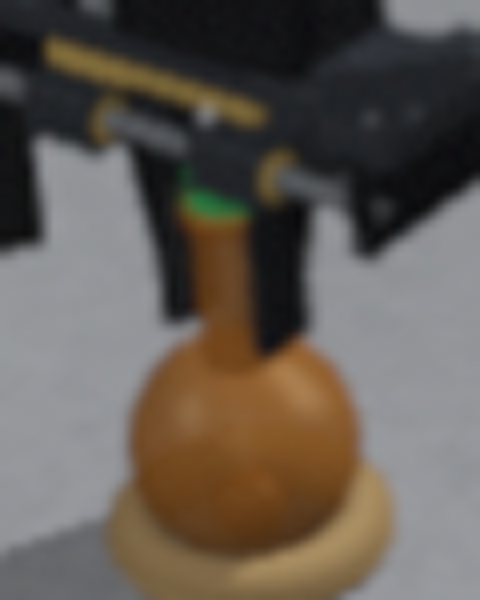

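The width repeats (28.1 mm at 20 N), so the finger surface is probably bearing on the 30 mm lip. I'll try once 4 mm lower to get onto the neck alone. That leaves the tips about 3 mm above the ball.

>>> play_rows(
  motion=[
    [0.6,0,0,0,0],
    [0.55,0,0,0,0],
    [0.55,0,0,0.2,0],
    [0.55,0,0,0.2,0],
    [0.65,0,0,0,0],
    [0.7,0,0,0,0],
    [0.8,0,0,0,0],
    [1,0,0,0,0],
    [1,0,0,0,0],
    [1,0,0,0,0],
  ],
  force=20,
)

```text
time: 20.27
position: [0.5345, -0.261, 0.0936]
tool_rot: [3.076, 0.636, 0.0]
ft_force: [0.7, -0.5, -0.9]
grip_width: 0.322
```

The width is the same (28.0 mm), so it is a repeatable grip. The flask is upright and the tips now sit just above the ball. I'll go on with a firmer grip, lifting and carrying it over the cradle.

>>> play_rows(
  motion=[
    [1,0,0,0,0],
    [1,0,0,-0.4,0],
    [1,0,0,-1.0,0],
    [1,0,0,-1.8,0],
    [1,0,0,-2.4,0],
    [1,0,0,-2.5,0],
    [1,0,0,-2.4,0],
    [1,0,0,-1.6,0],
    [1,0.5,-0.8,-0.8,0],
    [1,1.0,-1.5,0,0],
    [1,1.8,-2.6,0,0],
    [1,2.2,-3.3,0,0],
    [1,2.2,-3.3,0,0],
    [1,2.2,-3.3,0,0],
    [1,2.0,-3.1,0,0],
    [1,1.6,-2.5,0,0],
    [1,1.1,-1.6,0,0],
    [1,0.5,-0.8,0,0],
    [1,0,0,0,0],
    [1,0,0,0,0],
  ],
  force=50,
)

```text
time: 22.78
position: [0.5824, 0.0071, 0.2222]
tool_rot: [3.076, 0.634, -0.001]
ft_force: [-0.1, -0.3, -2.0]
grip_width: 0.297
```

```bash
python3 g.py .583 .0098 .18; python3 - <<'E'
from h import *
im=optics.get_image("scene");cv2.imwrite("pics/s16.png",im[:,:,::-1])
crop(im,205,325,90,265,4.5/1.4,"pics/c16.png")
T=optics.get_image("top");crop(T,200,330,120,260,4,"pics/c16b.png")
E
```

```text
pos [0.5824 0.0071 0.2222] t 22.775 f [-0.1444 -0.3474 -1.9515] w 25.87741695259105
R [[0.919, 0.395, -0.001], [0.395, -0.919, -0.001], [-0.001, 0.0, -1.0]]
cm tool [ 0.1633 -0.2253  4.2194]
```

View pics/c16.png

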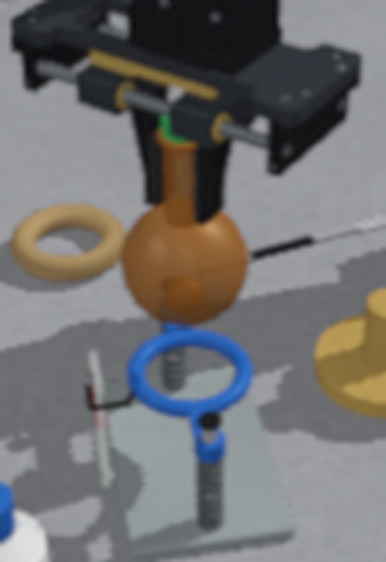

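View pics/c16b.png

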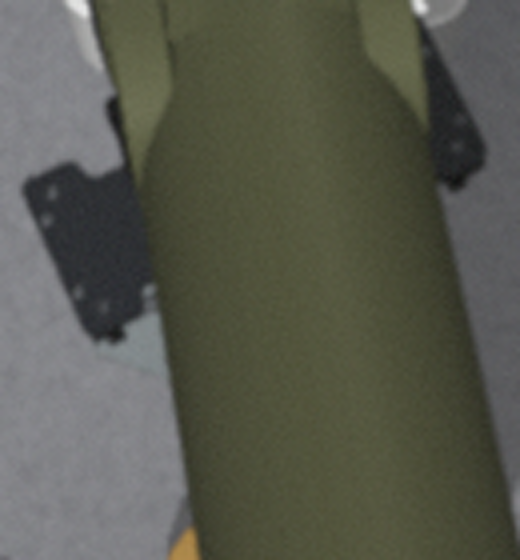

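```bash
python3 - <<'E'
from h import *
f=4.5/1.4
print("ball meas",(185+.5)/f+204.5,(264+.5)/f+89.5," neck",(179.5)/f+204.5,(200.5)/f+89.5," lip",(176.5)/f+204.5,(143.5)/f+89.5)
for x,y in((.5824,.0071),):
  for h in(40,100,130): print(h,proj("scene",(x,y,.1326+h/1000)))
crop(cv2.imread("pics/s16.png")[:,:,::-1],235,290,120,205,7,"pics/c17.png")
m=cv2.inRange(cv2.cvtColor(cv2.imread("pics/s16.png"),cv2.COLOR_BGR2HSV),(3,110,40),(15,255,255))
for r in range(130,195,2):
    c=np.where(m[r,235:290])[0]
    if len(c)>3: print(r,c.min()+235,c.max()+235,end="; ")
E
```

```text
ball meas 262.2111111111111 171.7888888888889  neck 260.34444444444443 151.87777777777777  lip 259.4111111111111 134.14444444444445
40 [262.0511 171.1003]
100 [261.5176 145.6177]
130 [261.2324 131.9528]
136 255 265; 138 255 264; 140 255 264; 142 255 264; 144 255 265; 146 255 265; 148 255 264; 150 255 264; 152 255 265; 154 253 265; 156 251 273; 158 249 276; 160 247 277; 162 246 278; 164 245 279; 166 244 280; 168 243 280; 170 243 281; 172 244 281; 174 244 280; 176 244 280; 178 245 279; 180 246 278; 182 247 277; 184 249 276; 186 251 273; 188 253 270;
```

View pics/c17.png

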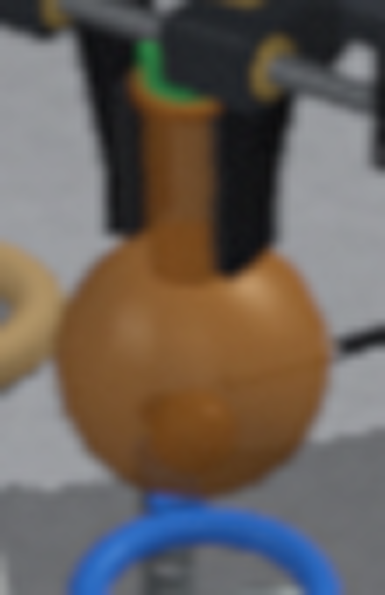

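The flask is upright: the neck edge is vertical at column 255, and the ball centre is within 1 px of the prediction. I'll centre it and descend to just above the ring.

>>> play_rows(
  motion=[
    [1,0.1,-0.1,0.8,0],
    [1,0.1,-0.1,1.5,0],
    [1,0,0,1.5,0],
    [1,0,0,1.0,0],
    [1,0,0,0.4,0],
    [1,0,0,0,0],
  ],
)

```text
time: 23.62
position: [0.5837, 0.0109, 0.1703]
tool_rot: [-3.076, -0.636, 0.0]
ft_force: [-0.0, 0.0, -2.4]
grip_width: 0.298
```

```bash
python3 g.py .5835 .0100 .162; python3 - <<'E'
from h import *
crop(optics.get_image("scene"),210,310,120,260,4,"pics/c18.png")
E
```

```text
pos [0.5837 0.0109 0.1703] t 23.625 f [-0.0101  0.0478 -2.3697] w 25.943644238078846
R [[0.918, 0.397, -0.0], [0.397, -0.918, -0.0], [-0.0, -0.0, -1.0]]
cm tool [-0.0524  0.0741  0.832 ]
```

View pics/c18.png

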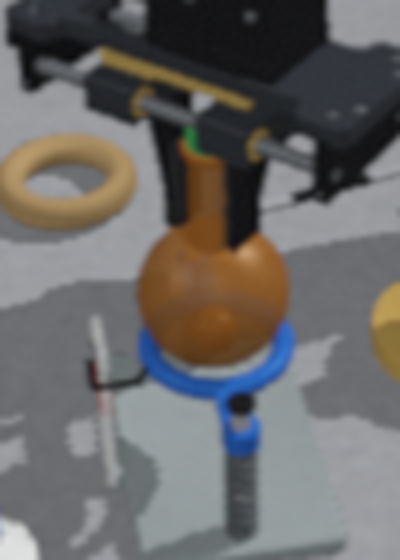

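The ball hangs centred over the ring (ball x ≈ 214, ring x ≈ 217 in the crop). I'll seat it slowly.

>>> play_rows(
  motion=[
    [1,0,0.05,0.3,0],
    [1,0,0,0.3,0],
    [1,0,0,0.2,0],
    [1,0,0,0.2,0],
    [1,0,0,0,0],
  ],
)

```text
time: 24.3
position: [0.584, 0.0105, 0.1608]
tool_rot: [3.076, 0.636, 0.0]
ft_force: [-1.8, 0.9, 1.1]
grip_width: 0.3
```

>>> play_rows(
  motion=[
    [1,0,0,0.3,0],
    [1,0,0,0.3,0],
    [1,0,0,0.3,0],
    [1,0,0,0.3,0],
    [1,0,0,0,0],
  ],
)

```text
time: 24.92
position: [0.584, 0.0105, 0.1489]
tool_rot: [3.076, 0.636, 0.0]
ft_force: [-1.9, -0.0, 7.6]
grip_width: 0.298
```

```bash
python3 - <<'E'
from h import *
im=optics.get_image("scene");cv2.imwrite("pics/s19.png",im[:,:,::-1])
crop(im,210,310,120,260,4,"pics/c19.png"); crop(im,222,257,192,248,10,"pics/c19b.png")
E
```

```text
(no output)
```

View pics/c19.png

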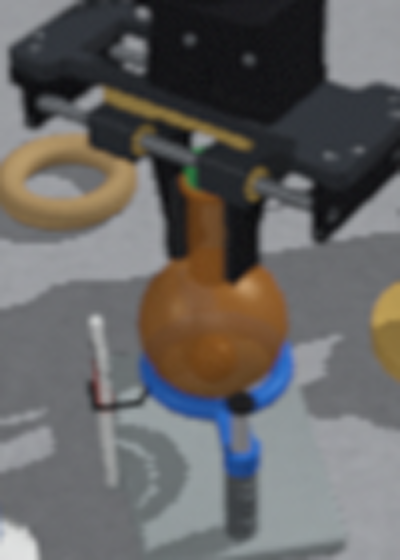

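View pics/c19b.png

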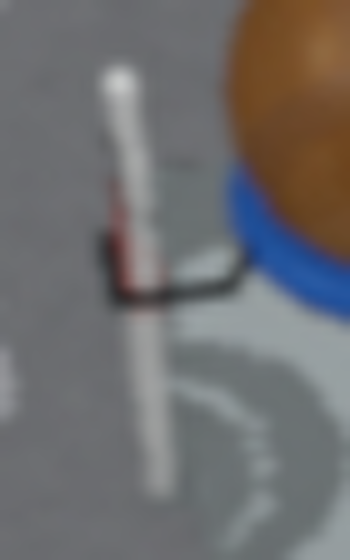

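The flask is seated upright, with the ball on the ring. The black pointer is hooked on the gauge at about (235,222). I'll measure its sink against the unloaded picture (s8) and by projecting gauge heights.

```bash
python3 - <<'E'
from h import *
ims=[cv2.imread(f"pics/{f}.png") for f in("s8","scene0","s19")]
cv2.imwrite("pics/c20.png",np.hstack([cv2.resize(i[190:250,220:255],None,fx=7,fy=7,interpolation=2) for i in ims]))
a=np.radians(-22.4);X=np.array([np.cos(a),np.sin(a)]);Y=np.array([-np.sin(a),np.cos(a)]);C=np.array([.5835,.0100])
def P(x,y,z): p=C+x*X+y*Y; return proj("scene",(p[0],p[1],z)).round(2).tolist()
for z in(.099,.084,.069,.064,.059,.012): print(z,[P(x,y,z) for x,y in((.062,.017),(.062,0),(.062,-.017),(.045,0))])
# dark profile
for f,i in zip(("s8","scene0","s19"),ims):
    g=cv2.cvtColor(i,cv2.COLOR_BGR2GRAY).astype(int)
    for c in (232,236,238,240,242): print(f,c,g[204:232,c].tolist())
E
```

```text
0.099 [[234.59, 209.11], [233.66, 203.8], [232.75, 198.66], [241.73, 202.82]]
0.084 [[235.03, 214.51], [234.1, 209.19], [233.2, 204.02], [242.08, 208.2]]
0.069 [[235.46, 219.79], [234.53, 214.45], [233.63, 209.26], [242.42, 213.46]]
0.064 [[235.6, 221.52], [234.67, 216.18], [233.78, 210.98], [242.54, 215.19]]
0.059 [[235.74, 223.24], [234.82, 217.89], [233.92, 212.69], [242.65, 216.91]]
0.012 [[237.02, 238.79], [236.1, 233.4], [235.22, 228.16], [243.67, 232.42]]
s8 232 [127, 114, 104, 105, 105, 90, 61, 48, 47, 52, 57, 62, 72, 89, 105, 109, 108, 108, 108, 108, 106, 106, 109, 124, 147, 155, 152, 152]
s8 236 [149, 161, 171, 189, 190, 174, 152, 148, 145, 136, 131, 109, 69, 97, 146, 153, 148, 145, 144, 145, 152, 155, 154, 153, 154, 154, 153, 151]
s8 238 [108, 109, 108, 107, 106, 112, 111, 111, 111, 109, 103, 76, 56, 84, 110, 112, 112, 120, 129, 131, 133, 134, 131, 132, 138, 135, 135, 139]
s8 240 [111, 110, 111, 107, 99, 107, 109, 109, 110, 110, 102, 63, 56, 96, 110, 111, 111, 125, 151, 156, 156, 155, 151, 149, 146, 123, 107, 105]
s8 242 [110, 110, 110, 109, 107, 109, 109, 110, 110, 108, 9
[... 848 characters left out ...]
, 108, 105, 103, 105, 107, 107, 99, 75, 60, 59, 67, 79, 84, 87, 96, 106, 108, 107, 107, 107, 108, 109, 108, 108]
s19 236 [125, 131, 137, 147, 150, 149, 147, 148, 145, 136, 139, 149, 151, 150, 154, 153, 135, 77, 83, 137, 154, 156, 155, 155, 155, 155, 155, 152]
s19 238 [110, 110, 111, 108, 106, 113, 112, 112, 111, 109, 110, 115, 117, 115, 116, 114, 91, 55, 81, 120, 129, 134, 130, 128, 132, 140, 149, 144]
s19 240 [111, 111, 111, 107, 100, 107, 109, 110, 110, 111, 110, 111, 110, 118, 139, 143, 102, 73, 119, 148, 148, 146, 123, 111, 110, 120, 140, 132]
s19 242 [111, 111, 111, 110, 108, 109, 111, 110, 111, 111, 110, 111, 118, 140, 156, 148, 90, 83, 139, 157, 158, 151, 124, 112, 111, 114, 130, 147]
```

View pics/c20.png

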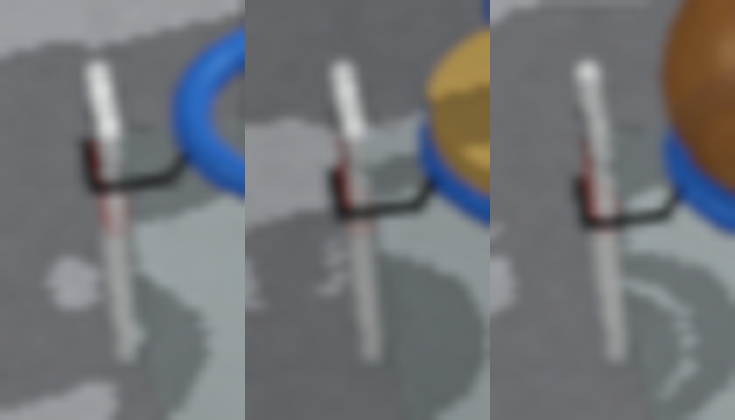

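The pointer row at column 238 is 215.9 unloaded, 219.7 with the mass and 221.1 now. At 2.88 mm/px that is 11.1 mm under the mass, which matches 0.72 kg, and 15.1 mm now. It has to go about 4.8 mm further.

>>> play_rows(
  motion=[
    [1,0,0,0.15,0],
    [1,0,0,0.15,0],
    [1,0,0,0.1,0],
    [1,0,0,0.07,0],
    [1,0,0,0,0],
    [1,0,0,0,0],
  ],
)

```text
time: 25.72
position: [0.5844, 0.0106, 0.145]
tool_rot: [3.076, 0.636, 0.002]
ft_force: [-3.1, -0.5, 8.9]
grip_width: 0.3
```

```bash
cat > pt.py <<'E'
from h import *
import sys
im=optics.get_image("scene");cv2.imwrite(f"pics/{sys.argv[1]}.png",im[:,:,::-1])
def rows(i):
    g=cv2.cvtColor(i,cv2.COLOR_BGR2GRAY).astype(float);o=[]
    for c in (236,237,238,239,240):
        p=g[212:228,c]; k=int(np.argmin(p)); s=slice(max(k-2,0),k+3); w=np.maximum(105-p[s],0); o.append((w*np.arange(s.start,s.stop)).sum()/w.sum()+212)
    return np.array(o)
a=rows(cv2.imread("pics/s8.png"))
for f in("scene0","s19",sys.argv[1]): d=rows(cv2.imread(f"pics/{f}.png"))-a; print(f,d,np.median(d)*2.88)
s=ctrl.get_state();print(s["position"],s["ft_force"],s["torque"],s["grip_width"]*87,s["time"])
cv2.imwrite(f"pics/{sys.argv[1]}c.png",np.hstack([cv2.resize(im[130:250,210:310],None,fx=4,fy=4,interpolation=2),cv2.resize(im[190:250,220:260],None,fx=8,fy=8,interpolation=2)])[:,:,::-1])
E
python3 pt.py s21
```

```text
scene0 [3.7869 3.8856 3.777  3.7161 3.7596] 10.877874420353427
s19 [5.2582 5.4126 5.2324 5.116  5.2929] 15.143563636363615
s21 [6.4663 6.5705 6.5793 6.5602 6.4566] 18.89332126696835
[0.5844 0.0107 0.145 ] [-2.211   1.1061  9.7507] [-0.0173  0.5258  0.0126] 26.031032128808086 25.775
```

View pics/s21c.png

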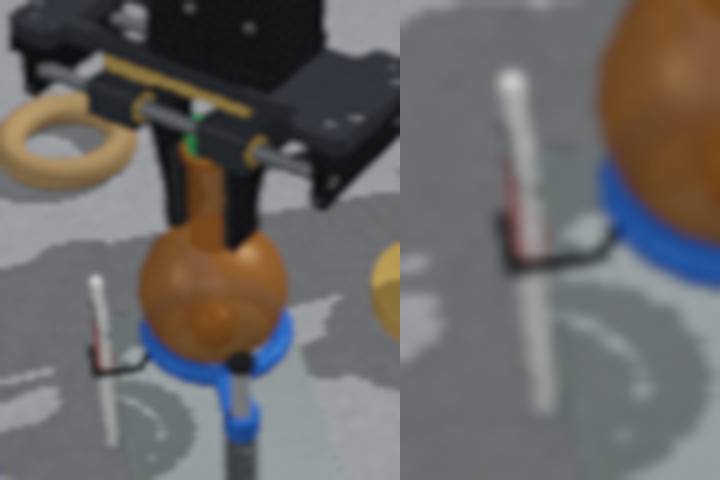

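The sink is now 18.9 mm and the flask is upright. One small step more, with the grip firmed up.

>>> play_rows(
  motion=[
    [1,0,0,0.08,0],
    [1,0,0,0,0],
    [1,0,0,0,0],
    [1,0,0,0,0],
  ],
)

```text
time: 26.28
position: [0.5844, 0.0106, 0.1442]
tool_rot: [3.076, 0.636, 0.002]
ft_force: [-2.9, -0.8, 9.3]
grip_width: 0.303
```

```bash
python3 pt.py s22; python3 - <<'E'
from h import *
im=cv2.imread("pics/s22.png");print(im.shape)
E
```

```text
scene0 [3.7869 3.8856 3.777  3.7161 3.7596] 10.877874420353427
s19 [5.2582 5.4126 5.2324 5.116  5.2929] 15.143563636363615
s22 [6.5982 6.7522 6.7021 6.6676 6.7644] 19.30217821782182
[0.5844 0.0106 0.1443] [-3.0119  0.0483  8.3681] [0.0627 0.5689 0.0291] 25.632593212146645 26.325
(384, 512, 3)
```

View pics/s22.png

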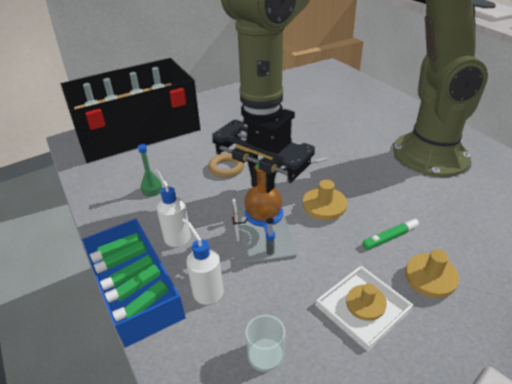

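View pics/s22c.png

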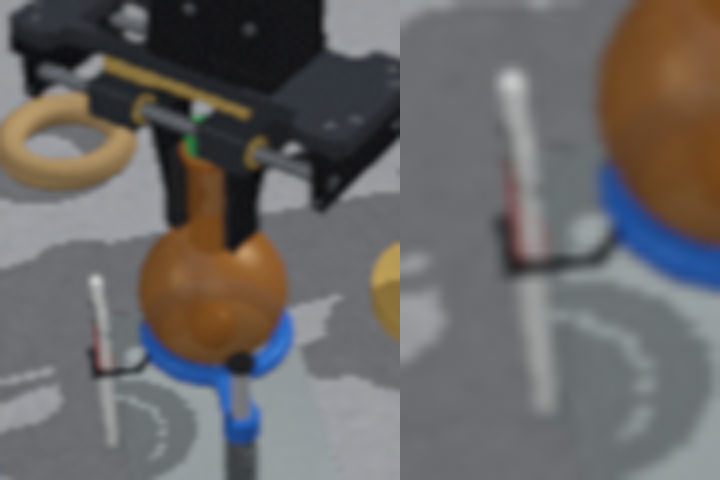

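>>> play_rows(
  motion=[
    [1,0,0,0.05,0],
    [1,0,0,0,0],
    [1,0,0,0,0],
    [1,0,0,0,0],
  ],
)

```text
time: 26.82
position: [0.5845, 0.0107, 0.1438]
tool_rot: [3.076, 0.636, 0.002]
ft_force: [-3.7, 0.1, 8.4]
grip_width: 0.301
```

```bash
python3 pt.py s23; python3 -c "
from bench import ticket
print(ticket.close_job())"
```

```text
scene0 [3.7869 3.8856 3.777  3.7161 3.7596] 10.877874420353427
s19 [5.2582 5.4126 5.2324 5.116  5.2929] 15.143563636363615
s23 [6.8452 7.0517 7.0247 6.9183 6.8115] 19.92461538461537
[0.5845 0.0106 0.1438] [-3.2981 -0.4245  9.3008] [0.0082 0.5397 0.0583] 26.09167311416632 26.875
the job is handed in; nothing more can be done
None
```

I set the check mass upright in the white tray and the cradle rose to its top. I then seated the amber flask upright in the cradle and pressed it down by the neck. I handed the job in at about 27 s, still holding it there.

**Last checks:**
- **Pointer:** the picture puts the sink at 19.9 mm, against a band middle of 20 mm.
- **Force:** about 9 N at the wrist plus the flask's roughly 2 N weight gives about 11 N on the spring, which agrees.
- **Scene:** in the last full view, half a millimetre of pressing before the end, the mass stood in the tray and the other things looked unmoved.

**What disagreed:**
- **Grip width:** the opening on the flask read 26–28 mm, although the neck is 24 mm. The fingers may have been bearing partly on the lip. I put the flask back in its ring and gripped it again twice. The width did not come down to the neck size, but the flask looked upright each time, so I went on.
- **Side force:** about 3 N sideways remained at the wrist at the end, so the flask may sit slightly off centre on the ring.

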